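Lock the matching eye plate under the snap hook

ROBOT

A 6-joint arm with a two-finger parallel gripper is mounted at the origin on a cart in front of the work surface, level with it; the furniture and walls round the work are solid. World frame = base frame: x ahead of the robot, y to its left, z up, the work surface at z = 0. Lengths are in mm, angles in rad, forces in N, time in s.
With the tool pointing down it reaches from about 350 to 975 mm from the base axis. Payload 7.1 kg.
Tool frame: the origin (TCP) lies between the finger pads; the fingertips stand 17 mm ahead of it and the grasp point (between the pads) lies 2 mm behind it (tip_reach is the y of the fingertips in the tool frame, in mm); y points along the fingers, x is the direction in which the jaws open and shut, and the axes are right-handed (so a half turn about y gives the same grasp; the last joint's range is limited). The gripper opens to 88 mm and grips with 3 to 60 N. Pads are 20 mm wide; open, the fingers measure 115 mm over their backs; the gripper's body (75 mm by 178 mm) begins 61 mm behind the grasp point.
Start: joints at [1.195, 0.423, 1.63, -0, 1.089, -0.019], TCP at [218.266, 585.632, 239.675] pointing down, gripper open.
Joint ranges: [-3, 3], [-0.9, 2.11], [0.09, 2.58], [-1.31, 4.45], [0.11, 2.69], [-2.54, 2.54]. Speed limits (rad/s): [2.39, 2.39, 3.01, 3.14, 3.14, 3.14].

INTERFACE

Orientations are given as a rotation vector (axis times angle).
In Python, from workcell import get_obs, get_image, camera_model, close_job, silhouettes, tip_of, tip_reach gives the robot as it stands. The module is installed in compiled form; this text tells all that it offers.
- The arm moves only by the tool arm_command, never from a script. Its argument "targets" is a list of rows, each a list of 4 numbers: the shift along the tool's x, y, z in mm, then the turn about the tool's y in rad. A call has 1 to 20 rows; each row shifts and turns the commanded pose from where the row before left it, along the tool's axes as they then stand; what a row does not reach is not made up. A row lasts 1/12 s, in which the tool goes at most 41.7 mm and 7.16 degrees, less where a joint would pass 70% of its speed; a pose out of reach is approached as far as the arm can. A call is refused whole if a number of a shift passes 41.7 or a number of a turn 0.125, either way. A call with a gripper value outside its range is refused whole. "gripper" is the opening in per cent of the stroke, from 0 (shut) to 100 (fully open), set as the call begins (left out, the last holds). The fingers move at their own pace and stop on an object; the grip force is fixed at half the most. Time passes only in rows, so rows that do not move let the fingers close. It gives the time, the measured TCP pose, the force and the opening at its end, in the units of the state.
- get_obs(): the state, without advancing time (a new reading comes with each control period).
- get_image(name): name is "scene" or "top"; returns the picture (420x560x3 uint8, blue, green, red); there is no depth.
- camera_model(name): a dict with "mtx" (3x3 intrinsics, pixels), "position" and "orientation" of the camera in the world. Camera axes: x right, y up, looking along -z (the intrinsics and any distortion apply to the point x, -y, -z); pixel columns grow to the right and rows downward; lengths in mm; the calibration is good to about 2 mm. A picture is of the moment at which its call begins. camera_model takes no time and is no camera call.
- close_job(): hands the job in, once; it reports no verdict.
Trained networks look in the newest picture that a camera, given by its name, has taken for a name from the list of things; names that differ only in an ending like _2 or _b are one class to them, and where a whole thing is asked for, a point or a joint stands for the part that bears it (a point fixed in the world has none). Each returns a list of dicts, best first, with "conf" (0 to 1); they miss things now and then, are a little off and sometimes report something else, mostly with a low value. They report only what shows in the picture. A call takes as long as a camera call.
- silhouettes(camera, thing): "pixels" (420x560 bool, what is visible of it) and "at" ([column, row] in pixels, amid what is visible of it).
- tip_of(camera, thing): "at" ([column, row] in pixels: a listed point, or the origin of a listed thing).
The state is a dict: "t": time; "qpos": joint angles; "qvel": joint speeds; "joint_torque": joint torques, N m; "ee_pos": TCP position; "orientation": TCP orientation; "ft_force": force on the tool from outside, world axes, zero at the start; "moment": the same for the moment, N m; "width": finger opening in mm.
Only numpy, scipy, OpenCV 4.12 (cv2) and the standard library are available. Lean on these libraries where they do the work, as an engineer would, in place of code of your own. Each camera call takes 0.05 s, during which the arm holds its last target. There are 200 camera calls.

TASK

Lift the eye plate whose three holes match the three studs of the hold-down station onto those studs, until it lies flat on the base. Then swing the raised hold-down arm over and press its snap hook down onto the plate's eye until the eye's bar has passed the sprung gate and the gate has sprung shut behind it. Leave the other eye plate and the other things on the bench where they are.

Things in the scene. Friction and masses are not known exactly. Their poses are not given: they have to be found in the camera images.
- stud_base (a point): Middle of the three studs of the fixed hold-down station, on the top face of its grey base (12 mm thick, from x -60 to +175 mm, y +-50 mm). z is up, x points along the base to the arm's hinge. Steel studs 10 mm thick, 17 mm tall, last 6 mm conical, at (x, y) = (36, 24), (36, -24), (-36, 0) mm.
- hinge_axis (a point): Hinge axis of the hold-down arm, 130 mm along stud_base's x and 68 mm above it; the axis lies along stud_base's y; same axes as stud_base. Two dark hinge cheeks stand here, 30 mm long, 32 mm over both, up to 15 mm above the axis.
- hold_arm (a joint): Angle of the arm, rad. 0: level, pointing along stud_base's -x, hook over the studs; 1.57 upright; starts 1.70 to 1.92, leaning back from the studs. Stays where left; takes 2 to 7 N at the hook to turn. The arm is 151 mm long from the pivot to the hook's outer end; when level the 9 mm thick hook reaches from 13 mm above the pivot to 50 mm below it.
- press_pad (a point): Middle of the outer face of the dark flat thumb pad (44 mm along the arm, 30 across, 5 thick) on the back of the snap hook, 135 mm along the arm from the pivot, 18.5 mm off its centre line. z: the pad's outward normal (up when the arm is level, away from the studs when upright); x: along the arm to the pivot. Push the arm over and press the hook home here.
- hook_seat (a point): Point inside the snap hook where the middle of the eye's bar comes when the hook is fully home: on the arm's centre line, 130 mm from the pivot. The hook's mouth (about 25 mm wide) faces down when the arm is level; the shut gate crosses it 38 mm below this point. The bar has passed the gate within about 10 mm of this point.
- gate (a joint): Angle of the sprung gate across the hook's mouth, rad: 0 shut, grows as it is pushed inward (about 1.1 as the bar passes); it springs back by itself. Pressing the hook over the eye takes under 20 N in all at the pad.
- plate_three_bar (a point): Middle of the eye's crossbar of the eye plate with THREE holes. Dark steel plate 100 (x) x 80 (y) x 10 mm, about 0.4 kg, underside 68 mm below this point; 13 mm holes at (36, 24), (36, -24), (-36, 0) mm: it fits the studs only with its x along stud_base's x. Eye: upright loop of 9 mm round bar, legs 60 mm apart; crossbar along y, straight for 44 mm.
- plate_four_bar (a point): The same point of the other loose eye plate: alike in size, eye and material, but with FOUR holes near its corners, at (+-36, +-24) mm. It does not fit the studs.
- tape: Roll of brown tape lying flat, 82 mm across, 19 mm high; bystander. Origin at the centre of its underside.
- lab_timer: White timer with buttons, 58 x 64 x 20 mm; bystander. Origin at the centre of its underside.
- red_driver: Screwdriver with red handle lying down, 173 mm long, 25 mm thick; bystander. Origin at the centre of its underside.
- flat_spanner: Small steel spanner lying flat, 157 x 32 x 6 mm; bystander. Origin at the centre of its underside.

How it is judged:
By the outcome, as a careful person would: the job done as asked, in the order asked, and still so for the second after the job is handed in, with the robot touching nothing.
It also fails if it takes over 58 s, if anything falls off the work surface, if the arm or the gripper's body presses on something with over 40 N, if the wrist force passes 120 N, or if a joint passes its speed limit or range.

## Working session

There is one attempt and no reset: what is moved stays moved. The work goes in short steps, Python scripts to look and compute and a tool call to move; the robot and the scene stay as the last step left them, time stands still between calls to the robot, and variables do not carry over. Pictures are saved under pics/ and viewed, about 8 in all and at most 12, crops included, and the job is handed in when it is done.

Besides the shell and the picture viewer there is one more tool, called as name(argument=value, ...), one argument or row to a line, values as JSON. arm_command: Moves the arm, as the interface text tells. Its arguments: {"type":"object","properties":{"targets":{"type":"array","items":{"type":"array","items":{"type":"number"}}},"gripper":{"type":"number"}},"required":["targets"]}

```bash
mkdir -p pics; cat > h.py <<'E'
import numpy as np, cv2
from scipy.spatial.transform import Rotation as R
from workcell import *
np.set_printoptions(precision=3,suppress=True)
def cam(n):
    m=camera_model(n); o=np.array(m["orientation"],float)
    Rm=o if o.shape==(3,3) else R.from_rotvec(o).as_matrix()
    return np.array(m["mtx"],float),np.array(m["position"],float),Rm,m
def proj(n,P):
    K,p,Rm,m=cam(n); c=(np.atleast_2d(P)-p)@Rm; c=c*[1,-1,-1]; u=c@K.T
    return u[:,:2]/u[:,2:]
def ray(n,uv):
    K,p,Rm,m=cam(n); d=np.linalg.solve(K,[uv[0],uv[1],1])*[1,-1,-1]; return p,Rm@d
def atz(n,uv,z):
    p,d=ray(n,uv); return p+d*(z-p[2])/d[2]
def tri(uvs,uvt):
    p,d=ray("scene",uvs);q,e=ray("top",uvt)
    s=np.linalg.lstsq(np.c_[d,-e],q-p,rcond=None)[0]; a=p+d*s[0];b=q+e*s[1]
    return (a+b)/2,np.linalg.norm(a-b)
E
python3 - <<'E'
from h import *
for n in("scene","top"):
    cv2.imwrite(f"pics/{n}0.png",get_image(n)); print(camera_model(n))
names=["stud_base","hinge_axis","press_pad","hook_seat","plate_three_bar","plate_four_bar"]
for t in names:
    r={n:[(np.round(d["at"],1).tolist(),round(d["conf"],2)) for d in tip_of(n,t)][:3] for n in("scene","top")}
    print(t,r)
    if r["scene"] and r["top"]: print(tri(r["scene"][0][0],r["top"][0][0]))
print(get_obs())
E
```

```text
{'mtx': array([[521.102,   0.   , 280.405],
       [  0.   , 521.102, 200.888],
       [  0.   ,   0.   ,   1.   ]]), 'position': array([ 708.088,  536.651, 1073.686]), 'orientation': array([0.141, 0.772, 2.738])}
{'mtx': array([[495.883,   0.   , 274.535],
       [  0.   , 495.883, 203.176],
       [  0.   ,   0.   ,   1.   ]]), 'position': array([ 346.711,  -62.674, 1426.096]), 'orientation': array([ 0.114, -0.109, -1.576])}
stud_base {'scene': [([303.1, 276.3], 0.83)], 'top': [([212.6, 217.3], 0.98)]}
(array([507.828, 119.747,  15.932]), np.float64(3.4166674143282467))
hinge_axis {'scene': [([294.7, 211.7], 0.66), ([305.1, 277.3], 0.52)], 'top': [([258.2, 226.8], 0.74)]}
(array([479.193, -14.55 ,  60.572]), np.float64(5.768566183213503))
press_pad {'scene': [([291.9, 157.5], 0.84)], 'top': []}
hook_seat {'scene': [([295.6, 160.8], 0.56)], 'top': [([271.9, 225.7], 0.61)]}
(array([468.99 , -53.866, 199.192]), np.float64(6.952236793662947))
plate_three_bar {'scene': [([273.2, 119.8], 0.75)], 'top': [([357.2, 238.9], 0.56), ([270.6, 224.4], 0.37)]}
(array([ 444.198, -287.565,   57.762]), np.float64(6.93699625111884))
plate_four_bar {'scene': [([205.5, 124.3], 0.98)], 'top': [([365.6, 174.5], 0.96)]}
(array([ 616.879, -311.461,   75.018]), np.float64(2.91222082049257))
{'t': 0.7, 'qpos': array([ 1.195,  0.423,  1.63 , -0.   ,  1.089, -0.019]), 'qvel': array([0.001, 0.001, 0.   , 0.001, 0.001, 0.002]), 'joint_torque': array([  0.001, -54.444, -27.399,   0.064,   0.017,   0.   ]), 'ee_pos': array([218.258, 585.648, 239.699]), 'orientation': array([-1.357, -0.943,  0.942]), 'ft_force': array([-0.563,  0.037, -1.143]), 'moment': array([ 0.063,  0.034, -0.013]), 'width': 88.01908620015412}
```

```bash
python3 - <<'E'
from h import *
s=cv2.imread("pics/scene0.png");t=cv2.imread("pics/top0.png")
cv2.imwrite("pics/s1.png",cv2.resize(s[60:360,130:430],None,fx=2,fy=2,interpolation=2))
cv2.imwrite("pics/t1.png",cv2.resize(t[90:330,140:440],None,fx=2.5,fy=2.5,interpolation=2))
E
```

```text
(no output)
```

View pics/s1.png

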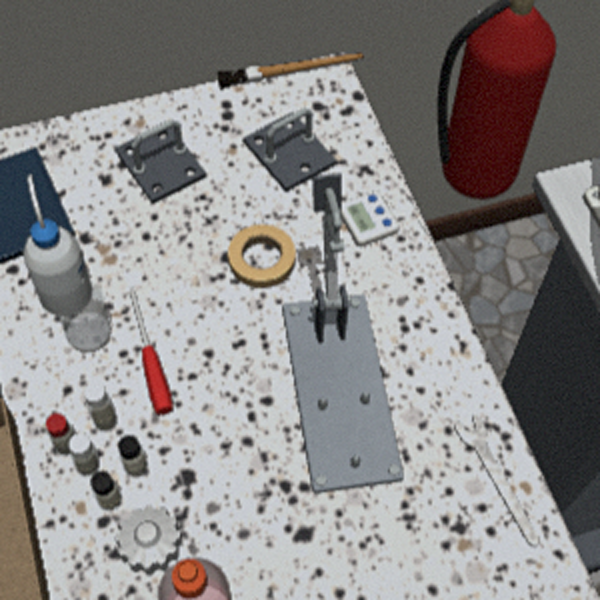

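View pics/t1.png

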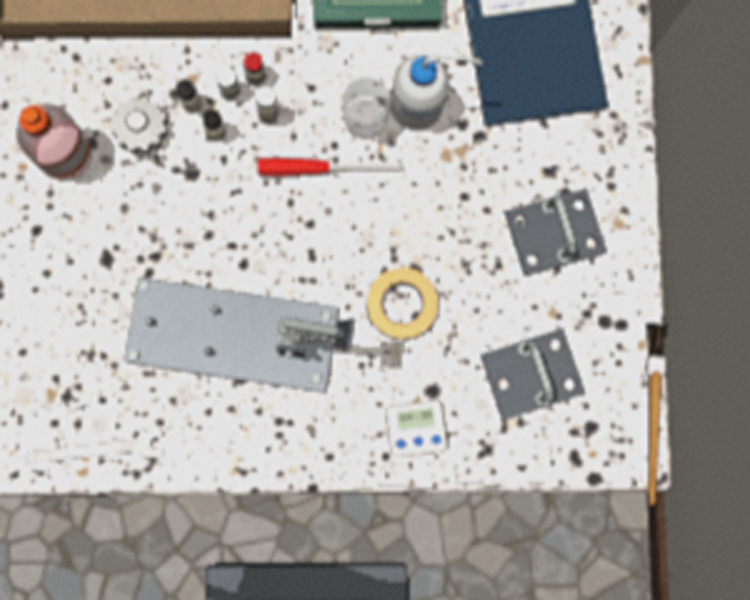

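The three-hole plate is the nearer one, with its bar at about (357,239) in top. The station is in the middle, with its arm leaning back to the right. Plate and station +x both point roughly towards world −y. I'll rectify both views to metric planes and fit the poses.

```bash
cat >> h.py <<'E'
def rect(n,img,x0,y0,L,z,s=3):
    # pixel (c,r) -> world y=y0-c/s , x=x0-r/s  (looking like the top camera)
    w=np.array([[x0,y0,z],[x0,y0-L,z],[x0-L,y0-L,z],[x0-L,y0,z]],float)
    H=cv2.getPerspectiveTransform(proj(n,w).astype(np.float32),np.float32([[0,0],[L*s,0],[L*s,L*s],[0,L*s]]))
    return cv2.warpPerspective(img,H,(L*s,L*s),flags=cv2.INTER_CUBIC)
E
python3 - <<'E'
from h import *
out=[]
for n in("scene","top"):
    im=cv2.imread(f"pics/{n}0.png")
    a=rect(n,im,620,240,260,12,2); b=rect(n,im,530,-210,130,10,3)
    # plate holes: bright blobs in dark plate
    g=cv2.cvtColor(b,cv2.COLOR_BGR2GRAY)
    m=(g<110).astype(np.uint8); cnt=max(cv2.findContours(m,0,2)[0],key=cv2.contourArea)
    print(n,"plate rect",cv2.minAreaRect(cnt)); 
    hull=np.zeros_like(m);cv2.drawContours(hull,[cnt],-1,1,-1); hull=cv2.erode(hull,np.ones((9,9)))
    nl,l,st,ce=cv2.connectedComponentsWithStats(((g>140)&(hull>0)).astype(np.uint8))
    for i in range(1,nl):
        if st[i,4]>60: print(" blob",st[i],530-ce[i][1]/3,-210-ce[i][0]/3)
    print("studbase colour",a[260,200:260:20].tolist(), [np.round(s["at"]) for s in silhouettes(n,"plate_three_bar")])
    out+=[np.hstack([a[:390],cv2.resize(b,(390,390))])[:, :800]]
o=np.vstack(out); print(o.shape)
cv2.imwrite("pics/r.png",cv2.resize(o,None,fx=min(1,600/o.shape[0]),fy=min(1,600/o.shape[0]),interpolation=cv2.INTER_AREA))
E
```

```text
scene plate rect ((187.7989959716797, 238.70050048828125), (300.3116455078125, 377.07427978515625), 89.71775817871094)
 blob [274 137  17  21 286] 480.8787878787879 -304.15850815850814
 blob [183 179  19  10 102] 468.73202614379085 -273.9542483660131
 blob [ 91 266  19  23 317] 437.6477392218717 -243.49842271293375
 blob [316 277  21  17 277] 435.04572803850783 -318.53188929001203
 blob [323 338  33  20 486] 414.2434842249657 -323.30589849108367
studbase colour [[146, 142, 134], [148, 141, 134], [145, 138, 132]] [array([277., 135.])]
top plate rect ((296.21893310546875, 233.23187255859375), (228.48406982421875, 117.0669174194336), 75.25643920898438)
studbase colour [[186, 181, 176], [185, 179, 173], [187, 180, 175]] [array([354., 237.])]
(780, 800, 3)
```

View pics/r.png

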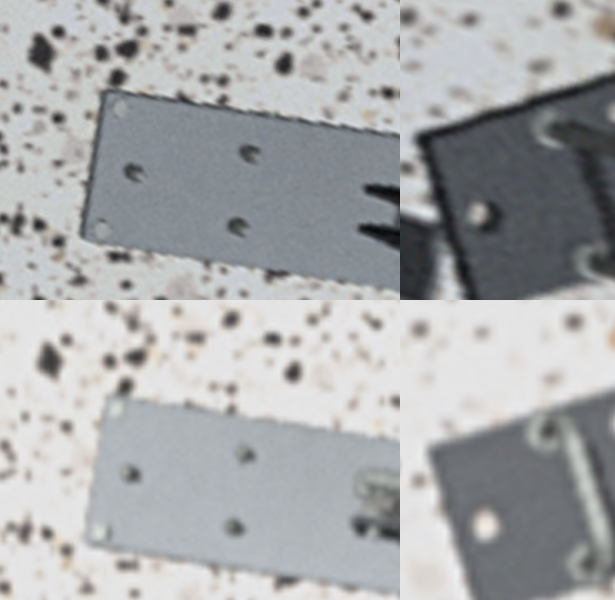

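Both views are clean: the studs show clearly and the plate is rotated about 16° from the station. Now outline fits.

```bash
cat >> h.py <<'E'
from scipy.optimize import minimize
def box(pose,dx,dy,z0,z1):
    x,y,a=pose; c,s=np.cos(a),np.sin(a)
    return np.array([[x+c*u-s*v,y+s*u+c*v,z] for u in dx for v in dy for z in (z0,z1)])
def hullmask(n,P,S):
    h=cv2.convexHull((proj(n,P)*S).astype(np.float32)); m=np.zeros((420*S,560*S),np.uint8)
    cv2.fillConvexPoly(m,np.round(h*16).astype(np.int32),1,cv2.LINE_8,4); return m
def fitbox(imgs,pose0,dx,dy,z0,z1,lo,hi,roi=None,S=4):
    """fit the outline of a box to pixels with grey lo..hi; roi: sub-range of dx used"""
    data=[]
    for n,im in imgs.items():
        g=cv2.resize(cv2.cvtColor(im,cv2.COLOR_BGR2GRAY),None,fx=S,fy=S,interpolation=cv2.INTER_CUBIC)
        m=((g>lo[n])&(g<hi[n])).astype(np.uint8); k=cv2.getStructuringElement(2,(31,31))
        big=hullmask(n,box(pose0,(roi[0],roi[1]) if roi else (dx[0]-15,dx[1]+15),(dy[0]-15,dy[1]+15),z0,z1),S)
        m=m*big; m=cv2.morphologyEx(cv2.morphologyEx(m,cv2.MORPH_CLOSE,k),cv2.MORPH_OPEN,k)
        data.append((n,m,big))
    def f(p): return sum(float(np.sum((hullmask(n,box(p,dx,dy,z0,z1),S)!=m)&(big>0))) for n,m,big in data)
    best=None
    for st in ([4,4,.05],[-2,2,-.03]):
        x0=pose0 if best is None else best.x
        sim=np.array([x0]+[np.array(x0)+np.eye(3)[i]*st[i] for i in range(3)])
        best=minimize(f,x0,method="Nelder-Mead",options=dict(initial_simplex=sim,xatol=.02,fatol=1))
    return best.x,best.fun/sum(d[2].sum() for d in data)
E
python3 - <<'E'
from h import *
I={n:cv2.imread(f"pics/{n}0.png") for n in("scene","top")}
for n in I: 
    g=cv2.cvtColor(I[n],6); print(n,"table",[int(np.median(g[230:330,100:160])) ])
sets=[{k:I[k]} for k in I]+[I]
b0=[508,120,-1.57-.13]; p0=[444,-288,-1.57+.26]
for d in sets:
    b=fitbox(d,b0,(-60,175),(-50,50),0,12,dict(scene=110,top=140),dict(scene=170,top=205),roi=(-75,85))
    p=fitbox(d,p0,(-50,50),(-40,40),0,10,dict(scene=-1,top=-1),dict(scene=110,top=125))
    print(list(d),"base",b,"plate",p)
    vis={n:d[n].copy() for n in d}
# stud check: project stud tips
bx=b[0]
for n in I:
    v=cv2.resize(I[n],None,fx=4,fy=4,interpolation=2)
    for P,c in ((box(bx,(-60,175),(-50,50),12,12),(0,0,255)),(box(p[0],(-50,50),(-40,40),10,10),(0,255,0))):
        h=cv2.convexHull((proj(n,P)*4).astype(np.float32)); cv2.polylines(v,[h.astype(int)],True,c,1)
    for u,w in((36,24),(36,-24),(-36,0)):
        q=proj(n,box(bx,(u,),(w,),29,29)[:1])[0]*4; cv2.circle(v,tuple(int(i) for i in q),3,(255,0,255),-1)
        q=proj(n,box(p[0],(u,),(w,),10,10)[:1])[0]*4; cv2.circle(v,tuple(int(i) for i in q),2,(255,0,255),-1)
    allp=np.vstack([proj(n,box(bx,(-60,175),(-50,50),12,12)),proj(n,box(p[0],(-50,50),(-40,40),10,10))])*4
    x,y=(allp.min(0)-20).astype(int);X,Y=(allp.max(0)+20).astype(int); c=v[y:Y,x:X]; f=min(800/c.shape[1],600/c.shape[0])
    cv2.imwrite(f"pics/fit_{n}.png",cv2.resize(c,None,fx=f,fy=f))
E
```

```text
scene table [115]
top table [206]
['scene'] base (array([503.321, 125.407,  -1.717]), np.float64(0.1193825507394647)) plate (array([ 444.2  , -277.959,   -1.268]), np.float64(0.0573343004179187))
['top'] base (array([501.257, 127.715,  -1.733]), np.float64(0.10381686841077704)) plate (array([ 440.742, -282.847,   -1.208]), np.float64(0.06172238826718565))
['scene', 'top'] base (array([502.485, 125.919,  -1.716]), np.float64(0.11761585212624369)) plate (array([ 443.566, -279.544,   -1.258]), np.float64(0.07121450967484885))
```

View pics/fit_top.png

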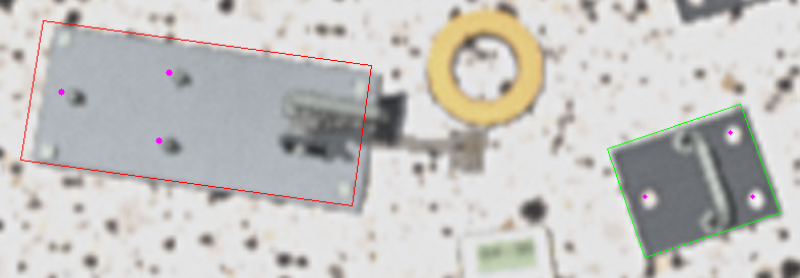

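The overlay shows the base outline about 6 px too far left. Speckles upset the threshold, but the plate is close. I'll switch to a robust edge fit, which I need anyway for the fine alignment.

```bash
cat >> h.py <<'E'
from scipy.optimize import least_squares
from scipy.ndimage import map_coordinates
def edgefit(imgs,pose,dx,dy,z0,z1,skip=None,win=(6,4,2.5,2.5),sign=1,prior=None):
    """robust fit of a box's silhouette edges (brighter outside); skip: local x beyond which edges are ignored"""
    pose=np.array(pose,float)
    G={n:cv2.GaussianBlur(cv2.cvtColor(i,6).astype(float),(0,0),.8) for n,i in imgs.items()}
    for w in win:
        obs=[]
        for n in imgs:
            P=box(pose,dx,dy,z0,z1); h=cv2.convexHull(proj(n,P).astype(np.float32),returnPoints=False).ravel()
            uv=proj(n,P); cen=uv.mean(0)
            for i,j in zip(h,np.roll(h,-1)):
                e=uv[j]-uv[i]; L=np.linalg.norm(e)
                if L<8: continue
                nr=np.array([e[1],-e[0]])/L; nr*=np.sign(nr@(uv[i]-cen))
                loc=lambda k:(dx[0] if k<4 else dx[1])
                for t in np.arange(3/L,1-3/L,1/L):
                    lx=loc(i)*(1-t)+loc(j)*t
                    if skip is not None and lx>skip: continue
                    s=np.arange(-w,w+.01,.1); q=uv[i]+e*t+nr*s[:,None]
                    v=map_coordinates(G[n],[q[:,1],q[:,0]],order=1); g=np.gradient(v)*sign
                    k=g.argmax()
                    if g[k]>.4: obs.append((n,i,j,t,q[k],nr))
        def res(p):
            uv={n:proj(n,box(p,dx,dy,z0,z1)) for n in imgs}
            return [((uv[n][i]*(1-t)+uv[n][j]*t)-q)@nr for n,i,j,t,q,nr in obs]
        r=least_squares(res,pose,loss="cauchy",f_scale=.3,x_scale=[1,1,.02]); pose=r.x
    return pose,np.median(np.abs(res(pose))),len(obs)
E
python3 - <<'E'
from h import *
I={n:cv2.imread(f"pics/{n}0.png") for n in("scene","top")}
for d in [{k:I[k]} for k in I]+[I]:
    b=edgefit(d,[507,120,-1.70],(-60,175),(-50,50),0,12,skip=90)
    p=edgefit(d,[443,-281,-1.25],(-50,50),(-40,40),0,10)
    print(list(d),"base",b,"plate",p)
tiles=[]
for n in I:
    for bx,zz,ho in ((b[0],(-60,175,12,29),0),(p[0],(-50,50,10,10),1)):
        v=cv2.resize(I[n],None,fx=4,fy=4,interpolation=2); W=50 if not ho else 40
        uv=proj(n,box(bx,zz[:2],(-W,W),zz[2],zz[2]))*4
        cv2.polylines(v,[cv2.convexHull(uv.astype(np.float32)).astype(int)],True,(0,0,255),1)
        for u,w in((36,24),(36,-24),(-36,0)):
            q=proj(n,box(bx,(u,),(w,),zz[3],zz[3])[:1])[0]*4; cv2.circle(v,tuple(int(i) for i in q),2,(255,0,255),-1)
        cx,cy=proj(n,box(bx,(0,),(0,),10,10)[:1])[0].astype(int)*4
        tiles.append(v[cy-150:cy+150,cx-200:cx+200])
cv2.imwrite("pics/fit2.png",np.vstack([np.hstack(tiles[:2]),np.hstack(tiles[2:])]))
E
```

```text
['scene'] base (array([503.214, 118.512,  -1.733]), np.float64(0.30917232600603206), 152) plate (array([ 446.54 , -282.24 ,   -1.263]), np.float64(0.1958221495213321), 101)
['top'] base (array([500.571, 120.611,  -1.733]), np.float64(0.3166615179045134), 127) plate (array([ 443.775, -281.045,   -1.271]), np.float64(0.2108464831623989), 104)
['scene', 'top'] base (array([502.967, 119.305,  -1.738]), np.float64(0.49420024576708355), 280) plate (array([ 445.16 , -281.296,   -1.264]), np.float64(0.3904401121601439), 205)
```

View pics/fit2.png

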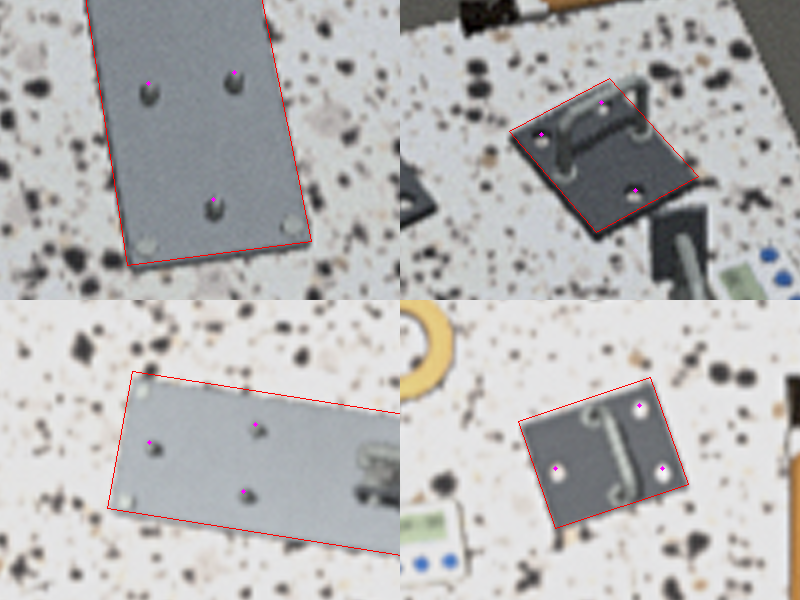

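The fits are good. The single-camera fits agree to 2–3 mm with a constant offset, so relative positions are reliable. Now I'll compute moves to the plate's bar.

```bash
cat >> h.py <<'E'
def tool():
    o=get_obs(); return np.array(o["ee_pos"]),R.from_rotvec(o["orientation"]).as_matrix(),o
def rel(P,Rm=None):
    p,M,o=tool(); return (np.array(P)-p)@M
def turn_to(a):
    """turn about tool y that puts tool x along world heading a (mod pi)"""
    p,M,o=tool(); h=np.arctan2(M[1,0],M[0,0])
    d=(a-h+np.pi/2)%np.pi-np.pi/2; return -d if M[2,1]<0 else d   # y down: turn about y is -yaw
E
python3 - <<'E'
from h import *
p,M,o=tool(); print(M); t=turn_to(-1.265); print("turn",t,"j6",o["qpos"][5])
for P in ([480,150,330],[445,-281,330],[445,-281,150]): print(P,rel(P))
for n in("scene","top"): print(n,proj(n,[445,-281.5,68]))
E
```

```text
[[ 0.349  0.    -0.937]
 [ 0.937 -0.     0.349]
 [-0.    -1.    -0.   ]]
turn -0.6625880476662092 j6 -0.018988038457097147
[480, 150, 330] [-316.78   -90.319 -397.401]
[445, -281, 330] [-732.861  -90.303 -515.14 ]
[445, -281, 150] [-732.855   89.697 -515.136]
scene [[274.979 119.269]]
top [[356.131 237.224]]
```

arm_command(
  targets=[
    [-19.8,-5.65,-24.8,0],
    [-19.8,-5.65,-24.8,0],
    [-19.8,-5.65,-24.8,0],
    [-19.8,-5.65,-24.8,0],
    [-19.8,-5.65,-24.8,0],
    [-19.8,-5.65,-24.8,0],
    [-19.8,-5.65,-24.8,0],
    [-19.8,-5.65,-24.8,0],
    [-19.8,-5.65,-24.8,0],
    [-19.8,-5.65,-24.8,0],
    [-19.8,-5.65,-24.8,0],
    [-19.8,-5.65,-24.8,0],
    [-19.8,-5.65,-24.8,0],
    [-19.8,-5.65,-24.8,0],
    [-19.8,-5.65,-24.8,0],
    [-19.8,-5.65,-24.8,0],
  ],
  gripper=70,
)

```text
t: 2.13
ee_pos: [480.0, 148.7, 330.6]
orientation: [-1.357, -0.943, 0.942]
ft_force: [0.0, 1.2, -0.5]
width: 61.5
```

arm_command(
  targets=[
    [0,0,0,0.124],
    [0,0,0,0.124],
    [0,0,0,0.124],
    [0,0,0,0.124],
    [0,0,0,0.124],
    [0,0,0,0.124],
    [0,0,0,0.124],
    [0,0,0,0.124],
    [0,0,0,0.124],
    [0,0,0,0.124],
    [0,0,0,0.124],
    [0,0,0,0.124],
    [0,0,0,0.124],
    [0,0,0,0.124],
    [0,0,0,0.124],
    [0,0,0,0.124],
    [0,0,0,0.124],
    [0,0,0,0.124],
    [0,0,0,0.124],
    [0,0,0,0.124],
  ],
)

```text
t: 3.8
ee_pos: [479.4, 150.2, 330.2]
orientation: [-1.336, 0.986, -0.987]
ft_force: [0.2, 0.1, 1.0]
width: 61.3
```

```bash
python3 - <<'E'
from h import *
p,M,o=tool(); print(o["t"],p,M,o["qpos"],o["width"]); print("turn",turn_to(-1.265))
for P in ([445,-281.5,330],[445,-281.5,70]): print(P,rel(P))
E
```

```text
3.8 [479.4   150.176 330.178] [[ 0.294  0.     0.956]
 [-0.956  0.     0.294]
 [-0.    -1.     0.   ]] [0.28  0.139 1.801 0.    1.201 1.552] 61.31633557145214
turn -0.007172866960661217
[445, -281.5, 330] [ 402.451    0.147 -159.879]
[445, -281.5, 70] [ 402.452  260.147 -159.926]
```

arm_command(
  targets=[
    [28.75,0,-11.42,-0.007],
    [28.75,0,-11.42,0],
    [28.75,0,-11.42,0],
    [28.75,0,-11.42,0],
    [28.75,0,-11.42,0],
    [28.75,0,-11.42,0],
    [28.75,0,-11.42,0],
    [28.75,0,-11.42,0],
    [28.75,0,-11.42,0],
    [28.75,0,-11.42,0],
    [28.75,0,-11.42,0],
    [28.75,0,-11.42,0],
    [28.75,0,-11.42,0],
    [28.75,0,-11.42,0],
  ],
)

```text
t: 4.97
ee_pos: [450.1, -283.5, 330.2]
orientation: [-1.341, 0.976, -0.977]
ft_force: [0.4, 0.7, -0.4]
width: 61.4
```

arm_command(
  targets=[
    [0,25,0,0],
    [0,25,0,0],
    [0,25,0,0],
    [0,25,0,0],
    [0,25,0,0],
    [0,25,0,0],
    [0,25,0,0],
    [0,20,0,0],
    [0,20,0,0],
  ],
)

```text
t: 5.72
ee_pos: [450.4, -281.9, 113.9]
orientation: [-1.341, 0.977, -0.976]
ft_force: [0.7, 0.8, 0.3]
width: 61.5
```

```bash
python3 - <<'E'
from h import *
p,M,o=tool(); print(o["t"],p,o["ft_force"],"turn",turn_to(-1.265)); print(rel([445,-281.5,66]))
cv2.imwrite("pics/g1.png",cv2.resize(get_image("scene")[60:200,180:380],None,fx=4,fy=4,interpolation=2))
E
```

```text
5.7167 [ 450.371 -281.855  113.936] [0.655 0.778 0.335] turn 0.00600919054136817
[-1.975 47.938 -4.994]
```

View pics/g1.png

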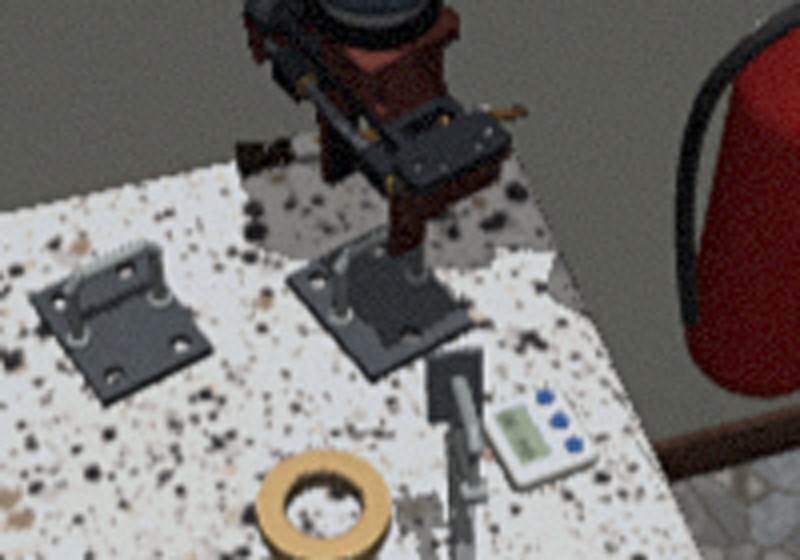

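The gripper is over the three-hole plate's bar, with the fingers astride it (crop ~(405,240)). Lower, then grip.

arm_command(
  targets=[
    [-1,12,-2.5,0.006],
    [-1,12,-2.5,0],
    [0,12,0,0],
    [0,12,0,0],
    [0,0,0,0],
    [0,0,0,0],
  ],
)

```text
t: 6.27
ee_pos: [445.0, -281.4, 66.7]
orientation: [-1.339, 0.982, -0.98]
ft_force: [0.1, 0.3, 0.6]
width: 61.2
```

arm_command(
  targets=[
    [0,0,0,0],
    [0,0,0,0],
    [0,0,0,0],
    [0,0,0,0],
    [0,0,0,0],
    [0,0,0,0],
    [0,0,0,0],
    [0,0,0,0],
    [0,0,0,0],
    [0,0,0,0],
    [0,0,0,0],
    [0,0,0,0],
  ],
  gripper=0,
)

```text
t: 7.27
ee_pos: [445.4, -281.8, 67.1]
orientation: [-1.339, 0.981, -0.982]
ft_force: [0.4, -1.5, -0.3]
width: 8.2
```

arm_command(
  targets=[
    [0,-8,0,0],
    [0,-15,0,0],
    [0,-20,0,0],
    [0,-25,0,0],
    [0,-25,0,0],
    [0,-25,0,0],
    [0,-25,0,0],
    [0,-25,0,0],
    [0,-25,0,0],
    [0,-25,0,0],
    [0,-25,0,0],
    [0,-20,0,0],
    [0,-10,0,0],
    [0,0,0,0],
  ],
)

```text
t: 8.43
ee_pos: [445.5, -281.7, 342.2]
orientation: [-1.338, 0.978, -0.984]
ft_force: [0.2, 0.2, -3.8]
width: 8.1
```

```bash
python3 - <<'E'
from h import *
p,M,o=tool(); print(o["t"],p,o["ft_force"],o["width"],"turn",turn_to(-1.733)); print(rel([502,119.5,340]))
cv2.imwrite("pics/g2.png",cv2.resize(get_image("scene")[40:240,160:400],None,fx=3,fy=3,interpolation=2))
E
```

```text
8.4333 [ 445.505 -281.699  342.186] [ 0.244  0.208 -3.77 ] 8.117614487293748 turn 0.4680257615924166
[-365.578    1.674  174.663]
```

View pics/g2.png

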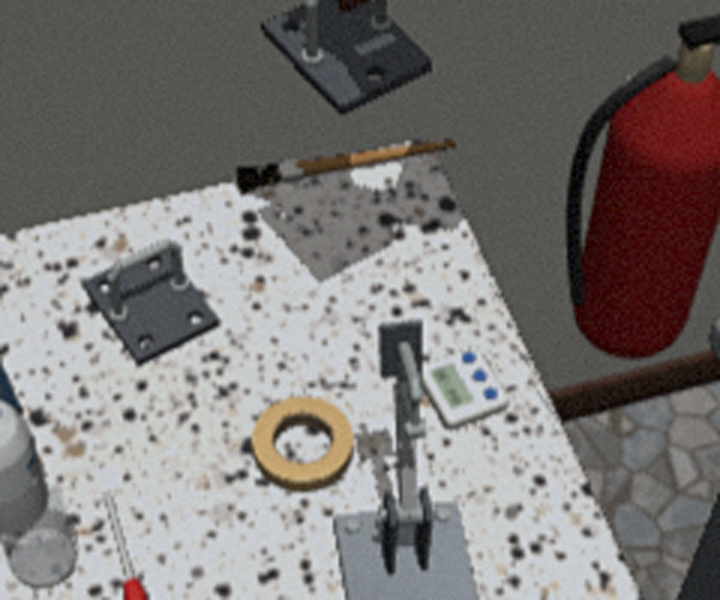

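Plate held (opening 8.1 mm), clear of everything. Carry it over the arm to above the studs.

arm_command(
  targets=[
    [-10,0,4.8,0],
    [-18,0,8.6,0],
    [-22.6,0,10.8,0],
    [-22.6,0,10.8,0],
    [-22.6,0,10.8,0],
    [-22.6,0,10.8,0],
    [-22.6,0,10.8,0],
    [-22.6,0,10.8,0],
    [-22.6,0,10.8,0],
    [-22.6,0,10.8,0],
    [-22.6,0,10.8,0],
    [-22.6,0,10.8,0],
    [-22.6,0,10.8,0],
    [-22.6,0,10.8,0],
    [-22.6,0,10.8,0],
    [-22.6,0,10.8,0],
    [-22.6,0,10.8,0],
    [-15,0,7.2,0],
    [-6,0,2.9,0],
    [0,0,0,0],
  ],
)

```text
t: 10.15
ee_pos: [504.2, 145.6, 338.4]
orientation: [-1.342, 0.982, -0.978]
ft_force: [-0.3, 0.1, -4.3]
width: 8.1
```

arm_command(
  targets=[
    [0,0,0,0.09],
    [0,0,0,0.11],
    [0,0,0,0.11],
    [0,0,0,0.1],
    [0,0,0,0.058],
    [0,0,0,0],
  ],
)

```text
t: 10.65
ee_pos: [504.5, 143.1, 339.3]
orientation: [-1.128, 1.331, -1.33]
ft_force: [-0.5, 0.1, -3.9]
width: 8.2
```

```bash
python3 - <<'E'
from h import *
p,M,o=tool(); print(o["t"],p,o["ft_force"],o["width"],"turn",turn_to(-1.733)); print(rel([502.1,119.4,110]))
E
```

```text
10.65 [504.501 143.127 339.255] [-0.505  0.08  -3.877] 8.20702702592457 turn -0.0030192279183376414
[ 23.544 229.278   1.893]
```

arm_command(
  targets=[
    [6,0,0.9,-0.003],
    [6,8,1,0],
    [6,16,0,0],
    [5.5,24,0,0],
    [0,25,0,0],
    [0,25,0,0],
    [0,25,0,0],
    [0,25,0,0],
    [0,25,0,0],
    [0,22,0,0],
    [0,17,0,0],
    [0,11,0,0],
    [0,5,0,0],
    [0,0,0,0],
    [0,0,0,0],
  ],
)

```text
t: 11.9
ee_pos: [503.8, 120.6, 112.5]
orientation: [-1.129, 1.325, -1.326]
ft_force: [0.6, -0.7, -3.5]
width: 8.3
```

```bash
cat > look.py <<'E'
from h import *
import sys
tag=sys.argv[1]
p,M,o=tool(); zb=p[2]-67; print(o["t"],p,o["ft_force"],o["width"],np.arctan2(M[1,0],M[0,0]))
I={n:get_image(n) for n in("scene","top")}; I0={n:cv2.imread(f"pics/{n}0.png") for n in I}
base={"scene":[503.2,118.5,-1.733],"top":[500.6,120.6,-1.733]}
for n in I:
    pl,r,k=edgefit({n:I[n]},base[n],(-50,50),(-40,40),zb,zb+10,win=(4,3,2,2))
    d=pl-base[n]; print(n,"plate-base",d,"res",r,k)
    v=cv2.resize(I[n],None,fx=4,fy=4,interpolation=2)
    for q,z,c,hx in((pl,zb+10,(0,255,0),(-50,50)),(pl,zb,(0,255,0),(-50,50))):
        uv=proj(n,box(q,hx,(-40,40),z,z))*4; cv2.polylines(v,[cv2.convexHull(uv.astype(np.float32)).astype(int)],True,c,1)
    cx,cy=proj(n,box(pl,(0,),(0,),zb,zb)[:1])[0].astype(int)*4
    cv2.imwrite(f"pics/{tag}_{n}.png",v[max(0,cy-300):cy+300,cx-200:cx+200])
cv2.imwrite(f"pics/{tag}.png",np.hstack([cv2.imread(f"pics/{tag}_{n}.png") for n in I]))
E
python3 look.py h1
```

```text
11.9 [503.765 120.624 112.478] [ 0.633 -0.677 -3.51 ] 8.32152787754885 -1.7298444053067654
scene plate-base [4.476 4.327 0.006] res 0.3185898587713045 94
top plate-base [ 7.388 -3.669 -0.052] res 0.8025847918513348 57
```

View pics/h1.png

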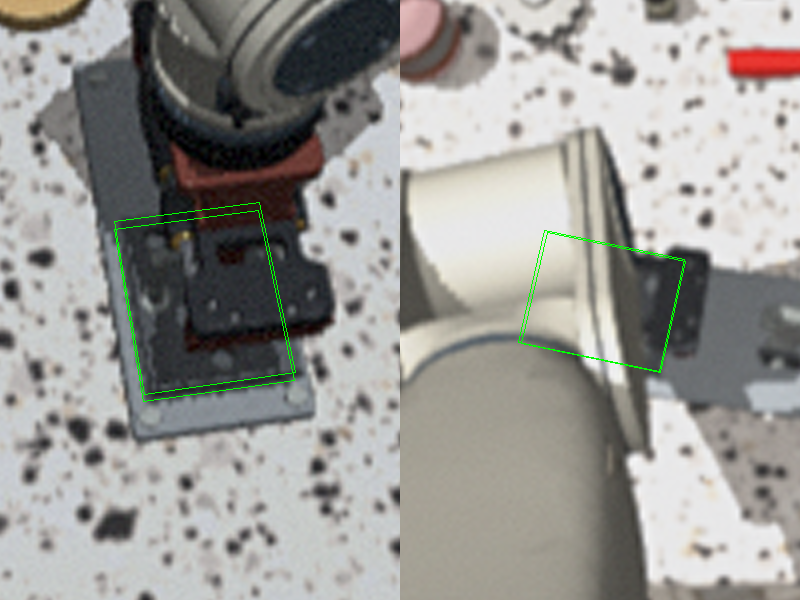

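Top is blocked by the robot. In the scene view the near plate edges are visible over the base, roughly right, with the station arm clear. The camera average agreed with the TCP at the grasp to within 0.3 mm, so dead reckoning gives a target TCP of (502.1, 119.5). I'll correct, go just above the studs and refit on the visible edges only.

```bash
python3 - <<'E'
from h import *
print(turn_to(-1.733),rel([502.1,119.5,100]))
E
```

```text
0.0031624664032094962 [ 1.693 13.089 -1.872]
```

arm_command(
  targets=[
    [0.7,3,-0.9,0.003],
    [1,4,-1,0],
    [0,4,0,0],
    [0,1.5,0,0],
    [0,0,0,0],
    [0,0,0,0],
  ],
)

```text
t: 12.5
ee_pos: [501.1, 119.4, 99.4]
orientation: [-1.128, 1.328, -1.328]
ft_force: [-1.0, 0.1, -3.4]
width: 8.1
```

```bash
cat > look2.py <<'E'
from h import *
import sys
p,M,o=tool(); zb=p[2]-67; a=np.arctan2(M[1,0],M[0,0]); print(o["t"],p,o["ft_force"],o["width"],a,turn_to(-1.733),rel([502.1,119.5,p[2]]))
I=get_image("scene"); n="scene"; G=cv2.GaussianBlur(cv2.cvtColor(I,6).astype(float),(0,0),.7)
b=[503.2,118.5,-1.733]
def off(pose,e,z,rng,w=4):
    # offset (mm, along outward local axis) of strongest bright-outside edge, for edge e=('x',-50) etc
    out=[]
    for t in rng:
        s=np.arange(-w,w+.01,.1); P=[]
        for d in s:
            u,v=(e[1]+np.sign(e[1])*d,t) if e[0]=='x' else (t,e[1]+np.sign(e[1])*d)
            P.append(box(pose,(u,),(v,),z,z)[0])
        q=proj(n,np.array(P)); g=np.gradient(map_coordinates(G,[q[:,1],q[:,0]],order=1)); k=g.argmax()
        if g[k]>.3: out.append((t,s[k]))
    out=np.array(out); 
    return len(out),np.median(out[:,1]),np.percentile(out[:,1],[25,75]),np.polyfit(out[:,0],out[:,1],1)[0]
for lab,z in(("top",zb+10),("bottom",zb)):
    print(lab,"x-50",off(b,('x',-50),z,np.arange(-36,37,2)))
    for sy in(-40,40): print(lab,"y",sy,off(b,('y',sy),z,np.arange(-46,47,2)))
v=cv2.resize(I,None,fx=5,fy=5,interpolation=2)
for z,c in((zb+10,(0,255,0)),(zb,(0,0,255))):
    uv=proj(n,box(b,(-50,50),(-40,40),z,z))*5; cv2.polylines(v,[cv2.convexHull(uv.astype(np.float32)).astype(int)],True,c,1)
cx,cy=proj(n,box(b,(0,),(0,),zb,zb)[:1])[0].astype(int)*5
cv2.imwrite(f"pics/{sys.argv[1]}.png",v[cy-200:cy+250,cx-250:cx+250])
E
python3 look2.py h2
```

```text
12.5 [501.126 119.449  99.418] [-0.991  0.119 -3.384] 8.070224194657282 -1.7329121470366646 8.785296333546633e-05 [-0.208 -0.     0.953]
top x-50 (37, np.float64(4.000000000000007), array([4., 4.]), np.float64(-0.006235182550972032))
top y -40 (13, np.float64(2.100000000000005), array([0.6, 2.5]), np.float64(-0.04319089698583711))
top y 40 (47, np.float64(1.100000000000005), array([0.5 , 1.75]), np.float64(0.007828399629972256))
bottom x-50 (37, np.float64(2.0000000000000053), array([1.4, 2.6]), np.float64(-0.008783783783783786))
bottom y -40 (17, np.float64(3.4000000000000066), array([1.9, 4. ]), np.float64(-0.030570221752903907))
bottom y 40 (47, np.float64(3.552713678800501e-15), array([-0.35,  0.8 ]), np.float64(0.004197502312673456))
```

View pics/h2.png

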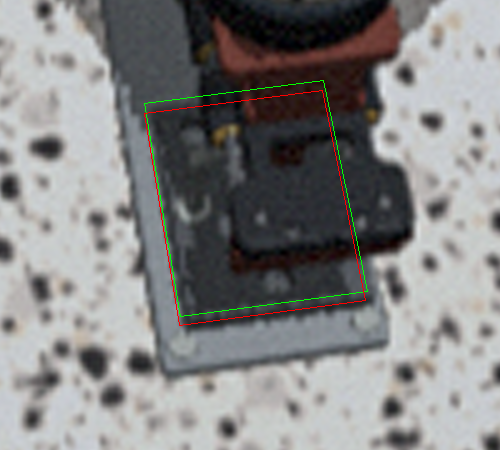

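The left plate edge lies within ~1 mm of where it should be. The lower edge is blurred by shadow, so it's not usable. Descend gently by force.

arm_command(
  targets=[
    [0,1,0.5,0],
    [0,2,0,0],
    [0,2,0,0],
    [0,0,0,0],
    [0,0,0,0],
    [0,0,0,0],
  ],
)

```text
t: 13.05
ee_pos: [501.7, 119.3, 94.5]
orientation: [-1.128, 1.328, -1.328]
ft_force: [-0.8, -0.6, -4.1]
width: 8.5
```

arm_command(
  targets=[
    [0,1,0,0],
    [0,1,0,0],
    [0,1,0,0],
    [0,0,0,0],
    [0,0,0,0],
  ],
)

```text
t: 13.47
ee_pos: [501.6, 119.3, 91.5]
orientation: [-1.128, 1.328, -1.328]
ft_force: [-0.3, 0.7, -3.1]
width: 8.0
```

arm_command(
  targets=[
    [0,0.8,0,0],
    [0,0.8,0,0],
    [0,0.8,0,0],
    [0,0,0,0],
    [0,0,0,0],
  ],
)

```text
t: 13.88
ee_pos: [501.7, 119.3, 89.1]
orientation: [-1.128, 1.328, -1.328]
ft_force: [0.3, -0.5, -3.1]
width: 8.1
```

arm_command(
  targets=[
    [0,1,0,0],
    [0,1,0,0],
    [0,1,0,0],
    [0,0,0,0],
    [0,0,0,0],
  ],
)

```text
t: 14.3
ee_pos: [501.7, 119.3, 86.1]
orientation: [-1.128, 1.328, -1.328]
ft_force: [-0.4, 0.6, -4.0]
width: 8.1
```

arm_command(
  targets=[
    [0,1,0,0],
    [0,1,0,0],
    [0,1,0,0],
    [0,1,0,0],
    [0,0,0,0],
    [0,0,0,0],
  ],
)

```text
t: 14.8
ee_pos: [501.7, 119.3, 82.1]
orientation: [-1.128, 1.328, -1.328]
ft_force: [-0.2, 0.1, -4.4]
width: 8.1
```

arm_command(
  targets=[
    [0,1,0,0],
    [0,1,0,0],
    [0,0,0,0],
    [0,0,0,0],
  ],
)

```text
t: 15.13
ee_pos: [501.7, 119.3, 80.1]
orientation: [-1.128, 1.328, -1.328]
ft_force: [0.4, 0.1, -4.6]
width: 8.0
```

arm_command(
  targets=[
    [0,0.6,0,0],
    [0,0.6,0,0],
    [0,0.4,0,0],
    [0,0,0,0],
  ],
)

```text
t: 15.47
ee_pos: [501.7, 119.0, 79.0]
orientation: [-1.129, 1.327, -1.328]
ft_force: [-2.1, -3.6, 4.0]
width: 8.0
```

Contact at z=79: the plate is flat on the base. Release and back off straight up.

arm_command(
  targets=[
    [0,-0.5,0,0],
    [0,0,0,0],
    [0,0,0,0],
    [0,0,0,0],
    [0,0,0,0],
    [0,0,0,0],
    [0,0,0,0],
    [0,0,0,0],
  ],
  gripper=45,
)

```text
t: 16.13
ee_pos: [501.7, 119.4, 79.1]
orientation: [-1.128, 1.328, -1.328]
ft_force: [0.5, 0.8, 0.1]
width: 39.6
```

arm_command(
  targets=[
    [0,-8,0,0],
    [0,-15,0,0],
    [0,-20,0,0],
    [0,-25,0,0],
    [0,-25,0,0],
    [0,-25,0,0],
    [0,-25,0,0],
    [0,-25,0,0],
    [0,-20,0,0],
    [0,-10,0,0],
    [0,0,0,0],
    [0,0,0,0],
  ],
  gripper=0,
)

```text
t: 17.13
ee_pos: [501.5, 119.3, 277.0]
orientation: [-1.128, 1.327, -1.328]
ft_force: [-0.2, 0.2, -0.0]
width: 0.1
```

```bash
cat >> h.py <<'E'
S=np.array([501.7,119.1,12.]); XH=np.array([np.cos(-1.733),np.sin(-1.733),0]); YH=np.array([-XH[1],XH[0],0])
def st(x,z,y=0): return S+x*XH+y*YH+[0,0,z]   # station frame -> world
def armpt(th,along,off): return st(130-np.cos(th)*along+np.sin(th)*off, 68+np.sin(th)*along+np.cos(th)*off)
E
python3 - <<'E'
from h import *
p,M,o=tool(); d=p-S; print(o["t"],p,o["ft_force"],"station x,y,z",d@XH,d@YH,p[2],turn_to(-1.733))
im={n:get_image(n) for n in("scene","top")}
for nm,al,of in(("press_pad",135,18.5),("hook_seat",130,0)):
    for n in im:
        for r in tip_of(n,nm)[:2]:
            th=np.arange(1.5,2.1,.005); e=[np.linalg.norm(proj(n,armpt(t,al,of))[0]-r["at"]) for t in th]
            print(nm,n,r["at"],r["conf"],"theta",th[np.argmin(e)],min(e))
v=cv2.resize(im["scene"],None,fx=4,fy=4,interpolation=2)
for u,w in((36,24),(36,-24),(-36,0)):
    q=proj("scene",st(u,17,w)+[1,-1,0])[0]*4; cv2.circle(v,tuple(int(i) for i in q),2,(255,0,255),-1)
cx,cy=(proj("scene",st(20,30))[0]*4).astype(int)
cv2.imwrite("pics/p1.png",v[cy-300:cy+300,cx-400:cx+400])
E
```

```text
17.1333 [501.523 119.305 277.034] [-0.219  0.212 -0.027] station x,y,z -0.17349578929842321 -0.20762605481109742 277.03381182659444 -2.537081006037667e-05
press_pad scene [293.1, 156.9] 0.72 theta 1.8449999999999926 1.5843558109146931
press_pad top [280.3, 224.7] 0.78 theta 1.9349999999999907 0.8227985792200333
hook_seat scene [291.7, 159.3] 0.58 theta 2.0049999999999892 2.9274208551888097
hook_seat scene [203.9, 232.3] 0.25 theta 1.5 109.02763461494895
hook_seat top [271.7, 222.1] 0.49 theta 1.9099999999999913 0.32919292157520297
```

View pics/p1.png

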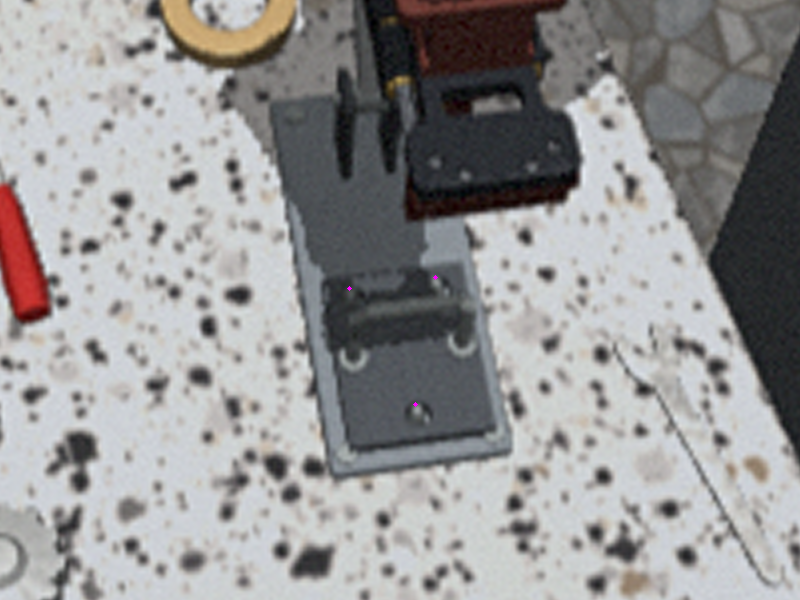

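Both stud pairs show in the holes, so the plate is seated and released. The arm angle is ≈1.87. Now I'll plan the sweep in tool axes (tool x = station x, tool y = down).

```bash
python3 - <<'E'
import numpy as np
h=14
th=np.r_[np.arange(1.55,0.34,-.075)]
a=np.interp(th,[.3,.8,1.55],[142,135,122])
x=130-np.cos(th)*a+np.sin(th)*18.5+h; z=80+np.sin(th)*a+np.cos(th)*18.5+17
print("start",x[0],z[0]); 
print([[round(float(i),1),round(float(-j),1),0,0] for i,j in zip(np.diff(x),np.diff(z))]); print("end",th[-1],x[-1],z[-1])
E
```

```text
start 159.95903064552584 219.35832354545877
[[-9.3, -2.1, 0, 0], [-9.6, -1.4, 0, 0], [-9.7, -0.7, 0, 0], [-9.9, 0.1, 0, 0], [-9.9, 0.8, 0, 0], [-9.9, 1.6, 0, 0], [-9.9, 2.4, 0, 0], [-9.7, 3.2, 0, 0], [-9.5, 4.0, 0, 0], [-9.3, 4.7, 0, 0], [-8.8, 5.7, 0, 0], [-8.4, 6.4, 0, 0], [-7.9, 7.0, 0, 0], [-7.4, 7.7, 0, 0], [-6.9, 8.3, 0, 0], [-6.2, 8.9, 0, 0]]
end 0.35000000000000075 17.610245112591286 162.8298553811319
```

arm_command(
  targets=[
    [10,0,0,0],
    [20,0,0,0],
    [25,0,0,0],
    [25,0,0,0],
    [25,0,0,0],
    [25,0,0,0],
    [25,0,0,0],
    [25,0,0,0],
    [25,0,0,0],
    [25,0,0,0],
    [15,0,0,0],
    [5,0,0,0],
    [0,0,0,0],
    [0,0,0,0],
  ],
)

```text
t: 18.6
ee_pos: [461.1, -127.3, 276.9]
orientation: [-1.128, 1.329, -1.328]
ft_force: [-0.5, -0.4, -0.1]
width: 0.8
```

arm_command(
  targets=[
    [0,10,0,0],
    [0,20,0,0],
    [0,18,0,0],
    [0,10,0,0],
    [0,0,0,0],
    [0,0,0,0],
  ],
)

```text
t: 19.1
ee_pos: [461.2, -126.7, 218.6]
orientation: [-1.129, 1.328, -1.326]
ft_force: [0.1, -0.6, 0.6]
width: 0.4
```

```bash
python3 - <<'E'
from h import *
p,M,o=tool(); d=p-S; print(o["t"],o["ft_force"],"station x,y,z",d@XH,d@YH,p[2],turn_to(-1.733))
cv2.imwrite("pics/q1.png",cv2.resize(get_image("scene")[90:310,200:400],None,fx=2.7,fy=2.7,interpolation=2))
E
```

```text
19.1 [ 0.127 -0.621  0.629] station x,y,z 249.15190027696383 -0.3036721144148574 218.56012274045128 0.0009911152267698675
```

View pics/q1.png

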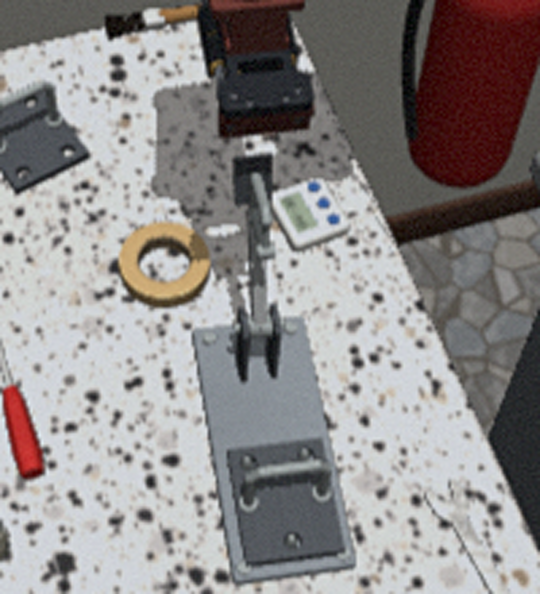

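The plate lies on the three studs, and the closed fingers are behind the pad. Push over.

arm_command(
  targets=[
    [-10,0,0,0],
    [-10,0,0,0],
    [-8,0,0,0],
    [-6,0,0,0],
    [-6,0,0,0],
    [-6,0,0,0],
    [-6,0,0,0],
    [-6,0,0,0],
  ],
)

```text
t: 19.82
ee_pos: [471.4, -70.5, 219.9]
orientation: [-1.129, 1.325, -1.33]
ft_force: [-1.1, -6.2, 5.5]
width: 0.4
```

arm_command(
  targets=[
    [-6,0,0,0],
    [-6,0,0,0],
    [-6,0,0,0],
    [-6,0,0,0],
    [-7,0,0,0],
  ],
)

```text
t: 20.23
ee_pos: [476.2, -39.5, 219.6]
orientation: [-1.128, 1.326, -1.329]
ft_force: [0.4, -4.1, 4.5]
width: 0.5
```

arm_command(
  targets=[
    [-9.3,-2.1,0,0],
    [-9.6,-1.4,0,0],
    [-9.7,-0.7,0,0],
    [-9.9,0.1,0,0],
    [-9.9,0.8,0,0],
    [-9.9,1.6,0,0],
  ],
)

```text
t: 20.73
ee_pos: [485.0, 19.1, 220.6]
orientation: [-1.129, 1.328, -1.327]
ft_force: [0.2, -3.2, -0.6]
width: 0.6
```

arm_command(
  targets=[
    [-9.9,2.4,0,0],
    [-9.7,3.2,0,0],
    [-9.5,4.0,0,0],
    [-9.3,4.7,0,0],
    [-8.8,5.7,0,0],
    [0,0,0,0],
  ],
)

```text
t: 21.23
ee_pos: [492.7, 66.3, 199.7]
orientation: [-1.129, 1.328, -1.326]
ft_force: [0.1, -0.1, -0.3]
width: 0.4
```

arm_command(
  targets=[
    [-8.4,6.4,0,0],
    [-7.9,7.0,0,0],
    [-7.4,7.7,0,0],
    [-6.9,8.3,0,0],
    [0,0,0,0],
  ],
)

```text
t: 21.65
ee_pos: [497.2, 96.0, 169.6]
orientation: [-1.13, 1.329, -1.326]
ft_force: [-0.8, 0.2, 1.3]
width: 0.6
```

```bash
cat > th.py <<'E'
from h import *
p,M,o=tool(); d=p-S; print(o["t"],o["ft_force"],"station x,y,z",d@XH,d@YH,p[2],turn_to(-1.733))
for n in("scene","top"):
    get_image(n)
    for nm,al,of in(("press_pad",135,18.5),("hook_seat",130,0)):
        for r in tip_of(n,nm)[:1]:
            th=np.arange(-.1,2.1,.005); e=[np.linalg.norm(proj(n,armpt(t,al,of))[0]-r["at"]) for t in th]
            print(nm,n,r["at"],r["conf"],"theta",th[np.argmin(e)],min(e))
E
python3 th.py
```

```text
21.65 [-0.844  0.198  1.292] station x,y,z 23.559545909702564 -0.6561063433477554 169.64563421674893 0.0005204056628944631
press_pad scene [304.6, 278.4] 0.47 theta -0.1 14.222525713928608
hook_seat scene [305.8, 245.7] 0.39 theta 0.4350000000000005 1.2903000231711979
```

arm_command(
  targets=[
    [-5,7,0,0],
    [-4,6,0,0],
    [-3,5,0,0],
    [-3,5,0,0],
    [0,0,0,0],
  ],
)

```text
t: 22.37
ee_pos: [500.3, 109.6, 147.5]
orientation: [-1.129, 1.327, -1.328]
ft_force: [1.0, -0.1, 0.1]
width: 0.7
```

arm_command(
  targets=[
    [-2,4,0,0],
    [-2,4,0,0],
    [-2,4,0,0],
    [0,0,0,0],
  ],
)

```text
t: 22.7
ee_pos: [500.9, 115.6, 135.6]
orientation: [-1.129, 1.328, -1.328]
ft_force: [0.1, 0.2, 0.0]
width: 0.4
```

arm_command(
  targets=[
    [-2,3,0,0],
    [-2,3,0,0],
    [-1,3,0,0],
    [0,0,0,0],
  ],
)

```text
t: 23.03
ee_pos: [501.8, 120.9, 126.7]
orientation: [-1.128, 1.328, -1.327]
ft_force: [0.1, 0.0, -0.2]
width: 0.6
```

```bash
python3 th.py
```

```text
23.0333 [ 0.121  0.017 -0.152] station x,y,z -1.8223740160445328 -0.2222323118000954 126.72230809187019 -3.231745652132467e-05
```

arm_command(
  targets=[
    [0,2,0,0],
    [0,2,0,0],
  ],
)

```text
t: 23.5
ee_pos: [502.3, 120.7, 123.6]
orientation: [-1.127, 1.327, -1.328]
ft_force: [0.9, 1.4, 2.3]
width: 0.2
```

arm_command(
  targets=[
    [-1,2,0,0],
    [-1,2,0,0],
  ],
)

```text
t: 23.67
ee_pos: [502.3, 122.2, 119.3]
orientation: [-1.128, 1.327, -1.328]
ft_force: [-0.1, -0.9, 1.8]
width: 0.4
```

arm_command(
  targets=[
    [0,1.5,0,0],
    [0,1,0,0],
  ],
)

```text
t: 23.83
ee_pos: [502.3, 122.6, 116.7]
orientation: [-1.128, 1.328, -1.328]
ft_force: [0.7, 1.1, 2.3]
width: 0.5
```

arm_command(
  targets=[
    [0,1,0,0],
    [0,1,0,0],
  ],
)

```text
t: 24.0
ee_pos: [502.4, 122.7, 115.1]
orientation: [-1.127, 1.328, -1.328]
ft_force: [-2.9, 2.1, 13.2]
width: 0.6
```

arm_command(
  targets=[
    [0,0.7,0,0],
    [0,0.7,0,0],
  ],
)

```text
t: 24.17
ee_pos: [502.5, 122.8, 114.7]
orientation: [-1.127, 1.328, -1.327]
ft_force: [-6.6, 0.8, 24.1]
width: 0.5
```

Firm stop at tip height 98 mm, just the level-arm value of 98.5. Back off and check.

arm_command(
  targets=[
    [0,-3,0,0],
    [0,-10,0,0],
    [0,-20,0,0],
    [0,-25,0,0],
    [0,-25,0,0],
    [0,-30,0,0],
    [0,-30,0,0],
    [0,-30,0,0],
    [0,0,0,0],
  ],
)

```text
t: 24.92
ee_pos: [504.9, 122.9, 292.6]
orientation: [-1.119, 1.322, -1.33]
ft_force: [0.9, 0.9, 0.9]
width: 0.4
```

arm_command(
  targets=[
    [15,0,0,0],
    [25,0,0,0],
    [30,0,0,0],
    [30,0,0,0],
    [30,0,0,0],
    [30,0,0,0],
    [30,0,0,0],
    [30,0,0,0],
    [25,0,0,0],
    [15,0,0,0],
    [0,0,0,0],
    [0,0,0,0],
  ],
)

```text
t: 25.92
ee_pos: [459.7, -134.6, 286.2]
orientation: [-1.127, 1.33, -1.329]
ft_force: [1.4, 0.6, 0.3]
width: 0.4
```

```bash
python3 th.py; python3 - <<'E'
from h import *
t=[]
for n in("scene","top"):
    v=get_image(n); cx,cy=proj(n,st(60,40))[0].astype(int)
    t.append(cv2.resize(v[cy-60:cy+60,cx-40:cx+40] if n=="scene" else v[cy-60:cy+60,cx-40:cx+40],None,fx=5,fy=5,interpolation=2))
    print(n,"bar expected",proj(n,st(0,68))[0],"level pad",proj(n,armpt(0,135,18.5))[0])
    for nm in("plate_three_bar","plate_four_bar","gate","tape","lab_timer"): print(nm,[(np.round(s["at"]),s["conf"]) for s in silhouettes(n,nm)[:1]])
cv2.imwrite("pics/end.png",np.hstack(t))
E
```

```text
25.9167 [1.401 0.61  0.326] station x,y,z 257.1699475323081 -0.4704844551682021 286.1842249593143 -0.002082412890198615
press_pad scene [304.8, 265.6] 0.58 theta -0.1 2.6865660002826908
hook_seat scene [307.4, 263.5] 0.67 theta -0.02499999999999994 0.9389499586991271
press_pad top [207.9, 217.4] 0.93 theta -0.1 1.0250866218775343
hook_seat top [210.3, 218.8] 0.82 theta -0.1 0.8268540980578583
scene bar expected [306.562 262.733] level pad [307.501 261.124]
plate_three_bar [(array([301., 280.]), 0.79)]
plate_four_bar [(array([212., 142.]), 0.56)]
gate []
tape []
lab_timer [(array([316., 168.]), 0.89)]
top bar expected [209.505 217.407] level pad [206.76  216.348]
plate_three_bar [(array([217., 224.]), 0.92)]
plate_four_bar [(array([365., 180.]), 0.56)]
gate []
tape []
lab_timer [(array([308., 256.]), 0.61)]
```

View pics/end.png

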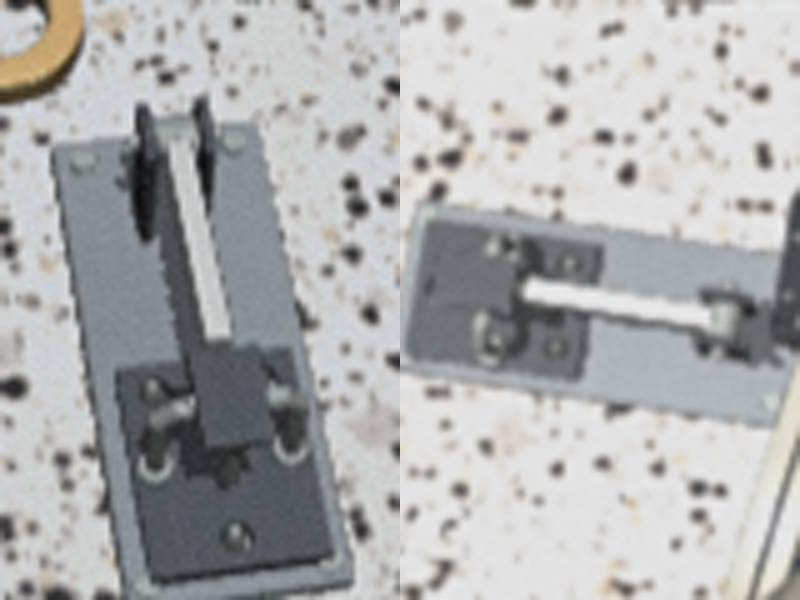

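The arm is level with the hook over the bar, all three studs show in the plate, and the gripper is clear. Hand in.

```bash
python3 -c "
from h import *
print(get_obs()['t'],get_obs()['ft_force']); print(close_job())"
```

```text
26.8167 [-0.67   0.636  0.104]
the job is handed in; nothing more can be done
None
```

The three-hole plate is on the studs, the hold-down arm is over with its snap hook pressed home on the eye, and the job was handed in at 26.8 s.

- **Plate:** I lifted it by its bar over the raised arm and lowered it onto the studs with no side force. It touched down at TCP z 79 mm, 12 mm above the bench reading and equal to the base thickness. The last picture shows all three studs in their holes.
- **Hook:** Pushing on the pad turned the arm over with little force. It then stopped firmly at about 24 N, with the fingertips at about 98 mm, against 98.5 mm expected for a level arm. The networks' hook and pad points and the last picture show the arm level and still there after the gripper backed away.
- **Not confirmed or disagreed:**
    - The gate was hidden under the pad and not detected, so I take it to have shut only because the bar is at the seat position.
    - While pressing I read only about 2 N before the stop, with no separate peak as the bar passed the gate.
    - The pad points fitted an arm angle of about −0.1, the limit of my search range, while the scene hook point fitted about −0.02. I put that down to detection error.
    - In the last check the tape went undetected in both cameras, though it shows in the final picture.
    - The four-hole plate and the timer were found in both cameras near where they started. I did not check the screwdriver and spanner at the end.

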